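Gauge a stepped press block in the bench caliper

ROBOT

A 7-joint arm with a two-finger parallel gripper is mounted at the origin on the work surface. World frame = base frame: x ahead of the robot, y to its left, z up, the work surface at z = 0. Lengths are in m, angles in rad, forces in N, time in s.
With the tool pointing down it reaches from about 0.425 to 0.95 m from the base axis. Payload 4.7 kg.
Tool frame: the origin (TCP) lies at the very end of the fingers, on their centre line; the grasp point (between the pads) lies 19 mm behind it; z points along the fingers, y is the line along which they close (so a half turn about z gives the same grasp; the last joint's range is limited). The gripper opens to 85 mm and grips with 20 to 120 N. Pads are 22 mm wide; open, the fingers measure 114 mm over their backs; the gripper's body (76 mm by 85 mm) begins 54 mm behind the grasp point. The pads swing forward as they close: fully open they stand 13 mm farther back than shut.
Start: joints at [-1.24, 0.469, -0.049, 1.532, 0.024, 1.141, -0.082], TCP at [0.238, 0.632, 0.231] pointing down, gripper open.
Joint ranges: [-2.59, 2.59], [-0.33, 1.99], [-1.39, 1.29], [0.1, 2.45], [-1.04, 4.18], [0.21, 1.99], [-2.66, 2.66]. Speed limits (rad/s): [2.57, 2.57, 3.14, 3.14, 3.14, 3.14, 3.14].

INTERFACE

Orientations are given as a unit quaternion [w, x, y, z].
In Python, from workcell import robot gives the robot as it stands. The module is installed in compiled form; this text tells all that it offers.
- The arm moves only by the tool carry_out, never from a script. Its argument "series" is a list of rows, each a list of 7 numbers: the turn, a rotation vector about the tool's x, y, z in degrees, then the shift along the tool's x, y, z in m, then the closure, from -1 (fully open) to 1 (shut). In form: [[wx, wy, wz, x, y, z, claw], ...]. A call has 1 to 10 rows; each row shifts and turns the commanded pose from where the row before left it, along the tool's axes as they then stand; what a row does not reach is not made up. A row lasts 1/10 s, in which the tool goes at most 50 mm and 8.59 degrees, less where a joint would pass 70% of its speed; a pose out of reach is approached as far as the arm can. A call with a gripper value outside its range is refused whole. The fingers move at their own pace and stop on an object; "squeeze" is the grip in N (left out, the last holds). Time passes only in rows, so rows that do not move let the fingers close. It gives the time, the measured TCP pose, the force, the opening and the grip force at its end, in the units of the state.
- robot.state(): the state, without advancing time (a new reading comes with each control period).
- robot.read_camera(name): name is "side" or "top" or "wrist"; returns a dict with "image" (420x560x3 uint8, red, green, blue), "depth" (420x560 float32, m along the optical axis (not along the pixel's ray), 0 where there is no reading), "vfov" (degrees; the focal length in pixels is half the picture's height over the tangent of half this angle, whatever the lens; pixels are square), "cx", "cy" (the principal point, pixels), "cam_to_world" (4x4, takes a point from camera to world coordinates). Camera axes: x right, y down, z forward; pixel columns grow to the right and rows downward; lengths in m; the calibration is good to about 2 mm. The wrist camera is an equidistant fisheye: a pixel r from the principal point sees the ray r / f radians off the axis. A picture is of the moment at which its call begins.
- robot.hand_in(): hands the job in; it is judged then, once.
The state is a dict: "time": time; "joint_positions": joint angles; "qd": joint speeds; "joint_torque": joint torques, N m; "position": TCP position; "tool_rot": TCP orientation; "wrist_force": force on the tool from outside, world axes, zero at the start; "wrist_torque": the same for the moment, N m; "opening": opening from 0.0 (shut) to 1.0 (fully open); "grasp_force": force on a finger pad.
Only numpy, scipy, OpenCV 4.12 (cv2) and the standard library are available. Lean on these libraries where they do the work, as an engineer would, in place of code of your own. Each camera call takes 0.05 s, during which the arm holds its last target. There are 200 camera calls.

TASK

Lift the stepped aluminium block out of its wooden cradle, set it down upright on the bench and take it again by its ends, so that its two flat sides are free, then lower it (do not drop it) onto the bed of the bench caliper, its flat sides facing the jaws and midway across their width, and let go. Then slide the moving jaw shut by its black grip until the block is held against the fixed jaw and the sprung anvil is pressed in about half way (about 6 mm), never to its stop, and leave it clamped like that. Do not move the other things on the bench.

Things in the scene. Friction and masses are not known exactly. Their poses are not given: they have to be found in the camera images.
- block: the part: bare aluminium, 0.21 to 0.39 kg, 68 mm long (x), 44 wide (y), 60 high. A step is milled into its +x end: from x = 12 to 34 mm it is only 24 mm high; x = -34 to 12 mm is full height. Flat sides at y = +-22; ends to take it by: x = -34 and the step's riser at x = 12. Origin: centre of the 68 x 44 mm underside. Starts upright in the cradle, axes as the cradle's. May stand either way round.
- cradle: fixed plywood cradle. Origin: centre of its underside. Floor 4 mm thick; end walls 66 mm high and 60 mm wide at x = +-37 to +-43 mm, so the block's ends cannot be reached; on the y sides only a lip 14 mm high at y = +-26 to +-30 mm, so the block is taken by its flat sides from above and lifted straight out.
- caliper: fixed steel bench caliper. Origin: on the bench under its middle. Bed 100 mm (x) by 230 (y -110 to 120 mm), flat top 12 mm above the bench. Jaws 70 mm wide, centred on x = 0, tops 86 mm above the bench, closing along y. Fixed jaw's face at y = -75 mm; the moving jaw's sprung anvil faces it at y = -11 mm when fully open (gap 64 mm: only the block's 44 mm width fits). Open on both x sides.
- fixed_jaw: the fixed jaw, an upright steel plate 70 x 20 x 74 mm on the -y end of the caliper. Origin: the middle of its face's lower edge on the bed, axes as the caliper's.
- jaw (a joint): travel of the moving jaw (m): 0 fully open (gap 64 mm), grows as it slides shut towards the fixed jaw (-y of the caliper), to 0.030. Starts 0 to 0.006. About 12 N of friction; stays where it is left, even against the anvil spring. With the block against the fixed jaw the anvil touches at about 0.020.
- jaw_grip (a point): middle of the moving jaw's upright black grip, 60 mm above the bench; moves with the jaw, axes as the caliper's. Grip 12 mm thick along y, 40 mm wide along x, from 26 to 76 mm above the bench, 44 mm clear behind (+y of) the jaw plate.
- anvil (a joint): how far the sprung anvil plate is pressed back into the moving jaw (m): 0 free, 0.012 at its stop. Spring 1 N per mm. Seen from above, the gap between anvil and jaw plate is 14 mm when free and shrinks; two brass rods stick out 4 mm behind the jaw plate and come out as much. Pushing the loose block along the bed takes 1 to 3 N and so presses it a little too.
- anvil_face (a point): centre of the anvil's flat face (70 mm wide, 70 mm high) that meets the block, 49 mm above the bench.
- spacer: bystander: plain aluminium bar 40 x 95 mm, 28 mm high, lying on the bench, without a step. Origin: centre of underside.
- mug_a: bystander: white mug, 82 mm across, 95 mm high, handle at +y; origin centre of underside.
- mug_b: bystander: white mug like the other.
- flask: bystander: metal flask 70 mm across, 200 mm high; origin centre of underside.
- tape: bystander: roll of tape lying flat, 90 mm across, 19 mm high; origin centre of underside.
- driver: bystander: screwdriver lying on the bench.
- scraper: bystander: spatula lying on the bench.
There are look-alikes about, which are no part of the job. Leave any green or pink look-alike of the block alone.

How it is judged:
By the outcome, as a careful person would: the job done as asked, in the order asked, and still so for the second after the job is handed in, with the robot touching nothing.
It also fails if it takes over 72 s, if anything falls off the work surface, if the arm or the gripper's body presses on something with over 40 N, if the wrist force passes 120 N, or if a joint passes its speed limit or range.

## Working session

There is one attempt and no reset: what is moved stays moved. The work goes in short steps, Python scripts to look and compute and a tool call to move; the robot and the scene stay as the last step left them, time stands still between calls to the robot, and variables do not carry over. Pictures are saved under pics/ and viewed, at most 10 in all, crops included, and the job is handed in when it is done.

Besides the shell and the picture viewer there is one more tool, called after "Request:" as name(argument=value, ...), one argument or row to a line, values as JSON. carry_out: Moves the arm, as the interface text tells. Its arguments: {"type":"object","properties":{"series":{"type":"array"},"squeeze":{"type":"number"}},"required":["series"]}

```bash
mkdir -p pics
cat > h.py <<'E'
import numpy as np, cv2
from workcell import robot
def cam(n):
    c=robot.read_camera(n); return c
def cloud(c):
    h,w=c["depth"].shape; f=h/2/np.tan(np.radians(c["vfov"])/2)
    v,u=np.mgrid[:h,:w]; d=c["depth"]
    P=np.stack([(u-c["cx"])/f*d,(v-c["cy"])/f*d,d],-1)
    T=np.array(c["cam_to_world"]); W=P@T[:3,:3].T+T[:3,3]; W[d==0]=np.nan
    return W
def save(n,im): cv2.imwrite("pics/"+n,im[...,::-1])
E
python3 - <<'E'
from h import *
s=robot.state(); print({k:np.round(v,3) for k,v in s.items()})
a=cam("top");b=cam("side")
np.savez("c0.npz",ti=a["image"],tw=cloud(a),si=b["image"],sw=cloud(b))
save("top0.png",a["image"]);save("side0.png",b["image"])
print(np.round(a["cam_to_world"],3),a["vfov"],a["cx"],a["cy"])
E
```

```text
{'time': np.float64(0.0), 'joint_positions': array([-1.24 ,  0.469, -0.049,  1.534,  0.024,  1.141, -0.082]), 'qd': array([ 0.002,  0.001,  0.   , -0.   , -0.   , -0.001, -0.001]), 'joint_torque': array([-0.0000e+00, -5.1031e+01, -4.7000e-02, -2.3771e+01,  1.1000e-02,
        7.0000e-03, -0.0000e+00]), 'position': array([0.237, 0.631, 0.23 ]), 'tool_rot': array([-0.   ,  0.179,  0.984, -0.001]), 'wrist_force': array([-0.243, -0.13 ,  0.328]), 'wrist_torque': array([0.039, 0.037, 0.05 ]), 'grasp_force': np.float64(0.0), 'opening': np.float64(1.0)}
[[ 0.017 -0.998  0.064  0.487]
 [-1.    -0.016  0.003  0.016]
 [-0.002 -0.064 -0.998  1.205]
 [ 0.     0.     0.     1.   ]] 57.02837691919619 272.6809857876305 212.8928528161674
```

View pics/top0.png

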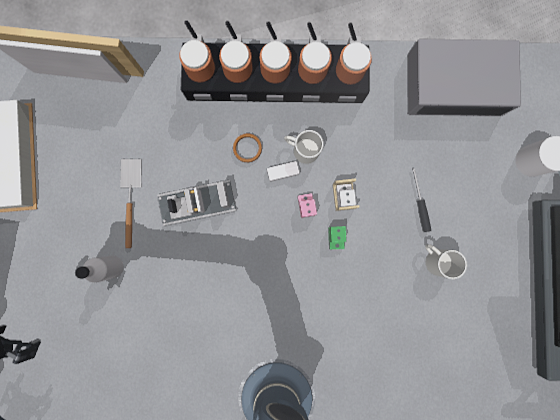

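View pics/side0.png

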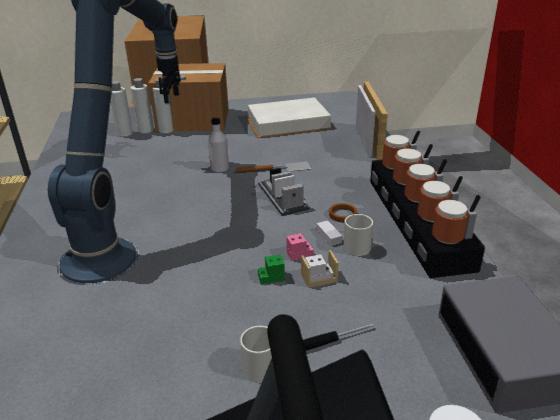

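The top view shows four candidates. At (346,195) is an aluminium block in the wooden cradle, pink (308,205) and green (338,237) are look-alikes, and the spacer is at (283,171). The one in the cradle is bare aluminium and fits the description. The caliper is at (198,200) with its black grip at the left (172,205), so the fixed jaw is on the right. I'll confirm this in an enlarged crop.

Run:
```python
from h import *
z=np.load("c0.npz"); im=z["ti"];W=z["tw"]
A=cv2.resize(im[170:220,320:375],None,fx=7,fy=7,interpolation=cv2.INTER_CUBIC)
B=cv2.resize(im[170:230,150:245],None,fx=4.2,fy=4.2,interpolation=cv2.INTER_CUBIC)
o=np.zeros((600,800,3),np.uint8);o[:350,:385]=A;o[:252,390:390+399]=B[:252]
np.set_printoptions(linewidth=250)
print("cradle z mm");print((W[176:214:2,330:362:2,2]*1000).round())
print("cal z");print((W[174:228:3,154:242:3,2]*1000).round())
save("crop0.png",o)
def rect(m,n):
    v,u=np.nonzero(m);P=W[v,u][:,:2].astype(np.float32)
    print(n,len(P),cv2.minAreaRect(P),P.mean(0))
H=W[...,2]
M=np.zeros(H.shape,bool);M[174:216,328:364]=1
rect(M&(H>.055)&(H<.067),"block top?")
rect(M&(H>.067)&(H<.08),"walls")
M[:]=0;M[172:230,152:242]=1
rect(M&(H>.078)&(H<.095),"jaws"); rect(M&(H>.006)&(H<.018),"bed");rect(M&(H>.068)&(H<.077),"grip")
```

```text
cradle z mm
[[-1. -0. -2. -3.  1. -5. -2.  3. -2.  0. -1. -1. -3. -1. -1. -2.]
 [ 2.  1.  3.  4.  3. -2.  4. -2. -3.  1. -1.  2. 65. -5.  3.  4.]
 [ 4.  1. -1. 66. 69. 68. 63. 66. 70. 65. 65. 64. 62. -1.  3.  1.]
 [ 3. -0. 44. 63. 58. 54. 51. 44. 38. 31. 31. 20.  1.  1. -3.  2.]
 [-3. -1. 22. 15. 10.  6. 27. 28. 30. 30. 28. 15.  1.  1.  2. -2.]
 [-1.  3. 19. 21. 32. 26. 28. 28. 30. 26. 30. 15. -1.  1. -0.  2.]
 [ 2.  1. 17. 13. 29. 29. 30. 29. 25. 22. 31. 12. -1.  0. -1. -2.]
 [-1.  3. 16.  9. 32. 26. 61. 62. 67. 63. 61. 66.  1.  3. -2.  2.]
 [-2. -1. 14.  6. 42. 64. 65. 64. 59. 62. 63. 66. 64.  1.  2. -0.]
 [-1.  1. 14.  6. 40. 66. 63. 65. 64. 66. 68. 62. 66. -1. -2.  1.]
 [ 4.  5. 11.  5. 35. 64. 63. nan 61. 67. 63. 66. 66. nan -0.  2.]
 [-2.  2.  6.  7. 28. 59. 66. 65. 63. 63. 66. 64. 65.  4. -4. -2.]
 [-2. -2.  4.  6. 25. 62. 67. 61. 63. 66. 68. 64. 64.  0. -2.  4.]
 [ 4.  1.  2. 13. 25. 55. 65. 66. 65. 64. 63. 63. 67. -1. -2. -4.]
 [-3. -1. -3. 15. 22. 57. 64. 65. 64. 64. 65. 65. 67.  5. -3.  1.]
 [-2. -6. -2. 18. 14. 38. 33. 20. 68. 66. 68. 65. 65. 65. 66. -3.]
 [ 2.  0.  0. 24
[... 2414 characters left out ...]
op? 288 ((0.6219892501831055, -0.19908016920089722), (0.08586158603429794, 0.06026441976428032), 7.320504665374756) [ 0.6137066  -0.19945103]
walls 46 ((0.6220343112945557, -0.2021777331829071), (0.08441781252622604, 0.05083894357085228), 6.413390159606934) [ 0.6158533  -0.20253074]
jaws 381 ((0.5966461896896362, 0.24311596155166626), (0.0699208676815033, 0.17076241970062256), 12.762248992919922) [0.6019981 0.2186292]
bed 1334 ((0.5992856025695801, 0.258074551820755), (0.17421174049377441, 0.27208587527275085), 1.4952847957611084) [0.591081   0.25007063]
grip 107 ((0.5956559181213379, 0.2429196536540985), (0.06841936707496643, 0.17376218736171722), 11.006330490112305) [0.5866792  0.27354828]
```

View pics/crop0.png

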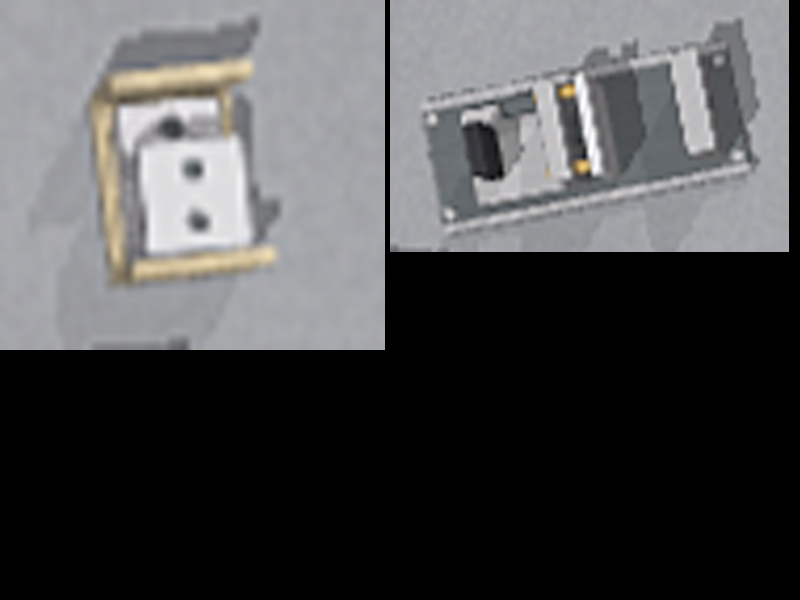

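The crop shows the bare aluminium block in the wooden cradle, with its step at the upper (+x) end. The caliper has its grip at the left and the fixed jaw at the right. Next I'll fit the poses and plan.

```bash
cat >> h.py <<'E'
def go(p,th):
    """deltas: first turn about tool z (deg), then shift in turned tool axes"""
    s=robot.state(); q=s["tool_rot"]
    from scipy.spatial.transform import Rotation as R
    M=R.from_quat([*q[1:],q[0]]).as_matrix(); cur=np.degrees(np.arctan2(M[1,1],M[0,1]))
    w=-(th-cur); c,sn=np.cos(np.radians(th)),np.sin(np.radians(th))
    M2=np.array([[-sn,c,0],[c,sn,0],[0,0,-1]]).T if False else np.column_stack([[-sn,c,0],[c,sn,0],[0,0,-1]])
    d=M2.T@(np.array(p)-s["position"])
    print("yaw",cur.round(2),"tilt",np.degrees(np.arccos(-M[2,2])).round(2),"turn",round(w,2),"shift mm",(d*1000).round(1),"t",s["time"])
def wcloud(c):
    h,w=c["depth"].shape; f=h/2/np.tan(np.radians(c["vfov"])/2)
    v,u=np.mgrid[:h,:w]; d=c["depth"]; x=u-c["cx"];y=v-c["cy"]; r=np.hypot(x,y)+1e-9
    t=np.minimum(r/f,1.5); k=np.tan(t)/r
    P=np.stack([x*k*d,y*k*d,d],-1); T=np.array(c["cam_to_world"]); W=P@T[:3,:3].T+T[:3,3]; W[(d==0)|(r/f>1.2)]=np.nan
    return W
E
python3 - <<'E'
from h import *
z=np.load("c0.npz");W=z["tw"];H=W[...,2]
def rect(r,c,lo,hi,n):
    M=np.zeros(H.shape,bool);M[r[0]:r[1],c[0]:c[1]]=1;M&=(H>lo)&(H<hi)
    P=W[M][:,:2].astype(np.float32);print(n,len(P),cv2.minAreaRect(P),P.mean(0));return P
rect((178,214),(212,236),.079,.093,"fixed")
rect((180,220),(180,204),.079,.093,"moving")
rect((190,216),(160,180),.065,.085,"grip")
rect((174,228),(152,242),.007,.3,"all")
go((.622,-.2,.2),-83)
E
```

```text
fixed 171 ((0.6132338643074036, 0.16988752782344818), (0.06993955373764038, 0.020459607243537903), 12.965043067932129) [0.61263746 0.1694645 ]
moving 197 ((0.593798041343689, 0.2556363642215729), (0.06969461590051651, 0.037149060517549515), 13.29387378692627) [0.5935221  0.25710425]
grip 67 ((0.5791431069374084, 0.32147201895713806), (0.039160192012786865, 0.013144383206963539), 10.13109302520752) [0.5785109  0.32075077]
all 2365 ((0.604521632194519, 0.2588260769844055), (0.14859895408153534, 0.23844356834888458), 5.422536849975586) [0.59129965 0.25352368]
yaw 69.39 tilt 0.1 turn 152.39 shift mm [280.4 872.   30.4] t 0.1
```

Request:
carry_out(
  series=[
    [0,0,8.5,0,0,0,-1],
    [0,0,8.5,0,0,0,-1],
    [0,0,8.5,0,0,0,-1],
    [0,0,8.5,0,0,0,-1],
    [0,0,8.5,0,0,0,-1],
    [0,0,8.5,0,0,0,-1],
    [0,0,8.5,0,0,0,-1],
    [0,0,8.5,0,0,0,-1],
    [0,0,8.5,0,0,0,-1],
    [0,0,8.5,0,0,0,-1],
  ],
)

```text
time: 1.1
position: [0.2374, 0.6315, 0.2307]
tool_rot: [0.0, 0.798, 0.602, -0.0]
wrist_force: [0.6, 0.1, 0.4]
opening: 1.003
grasp_force: 0.0
```

Request:
carry_out(
  series=[
    [0,0,8.5,0,0,0,-1],
    [0,0,8.5,0,0,0,-1],
    [0,0,8.5,0,0,0,-1],
    [0,0,8.5,0,0,0,-1],
    [0,0,8.5,0,0,0,-1],
    [0,0,8.5,0,0,0,-1],
    [0,0,8.4,0,0,0,-1],
    [0,0,8.4,0,0,0,-1],
    [0,0,0,0.006,0.02,0,-1],
    [0,0,0,0.009,0.03,0,-1],
  ],
)

```text
time: 2.1
position: [0.2565, 0.5847, 0.2302]
tool_rot: [0.0, 0.998, 0.059, -0.0]
wrist_force: [0.1, 0.2, 0.4]
opening: 0.996
grasp_force: 0.0
```

Request:
carry_out(
  series=[
    [0,0,0,0.013,0.042,0,-1],
    [0,0,0,0.013,0.042,0,-1],
    [0,0,0,0.013,0.042,0,-1],
    [0,0,0,0.013,0.042,0,-1],
    [0,0,0,0.013,0.042,0,-1],
    [0,0,0,0.013,0.042,0,-1],
    [0,0,0,0.013,0.042,0,-1],
    [0,0,0,0.013,0.042,0,-1],
    [0,0,0,0.013,0.042,0,-1],
    [0,0,0,0.013,0.042,0,-1],
  ],
)

```text
time: 3.1
position: [0.4357, 0.1798, 0.2312]
tool_rot: [-0.0, 0.998, 0.058, -0.0]
wrist_force: [1.0, -0.5, 0.3]
opening: 1.0
grasp_force: 0.0
```

Request:
carry_out(
  series=[
    [0,0,0,0.013,0.042,0,-1],
    [0,0,0,0.013,0.042,0,-1],
    [0,0,0,0.013,0.042,0,-1],
    [0,0,0,0.013,0.042,0,-1],
    [0,0,0,0.013,0.042,0,-1],
    [0,0,0,0.013,0.042,0,-1],
    [0,0,0,0.013,0.042,0,-1],
    [0,0,0,0.013,0.042,0,-1],
    [0,0,0,0.01,0.03,0,-1],
    [0,0,0,0,0,0,-1],
  ],
)

```text
time: 4.1
position: [0.5908, -0.1745, 0.2311]
tool_rot: [0.002, 0.999, 0.054, -0.0]
wrist_force: [-0.0, -0.0, 0.6]
opening: 1.002
grasp_force: 0.0
```

Run:
```python
from h import *
go((.622,-.2,.2),-83); print(robot.state()["joint_positions"].round(2))
c=cam("wrist");W=wcloud(c);save("w1.png",c["image"]);np.savez("w1.npz",i=c["image"],w=W)
print(c["vfov"],c["cx"],c["cy"],np.round(c["cam_to_world"],3))
```

```text
yaw -83.81 tilt 0.23 turn -0.81 shift mm [27.9 29.1 31.1] t 4.1
[-0.38  0.47  0.84  1.72 -0.38  1.13 -0.89]
65.70646984690485 275.2315655429484 208.8827898351037 [[ 0.108 -0.947 -0.301  0.667]
 [-0.994 -0.102 -0.037 -0.165]
 [ 0.004  0.304 -0.953  0.373]
 [ 0.     0.     0.     1.   ]]
```

View pics/w1.png

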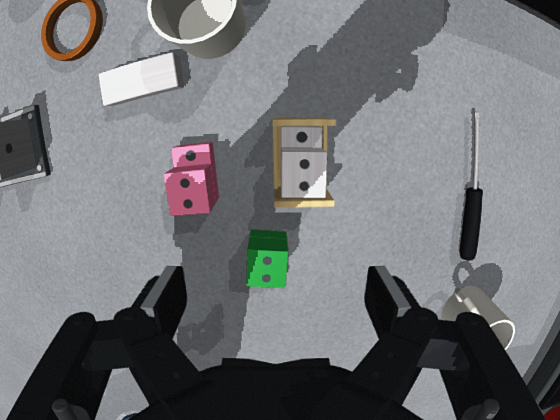

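The wrist view shows the block in the cradle: full-height top at (304,175), step at (302,137), walls at rows 122 and 203. The driver and mug are well to the right.

Run:
```python
from h import *
z=np.load("w1.npz");W=z["w"];H=W[...,2];im=z["i"].astype(int)
def rect(r,c,m,n):
    M=np.zeros(H.shape,bool);M[r[0]:r[1],c[0]:c[1]]=1;M&=m
    M=cv2.morphologyEx(M.astype(np.uint8),cv2.MORPH_OPEN,np.ones((2,2)))>0
    P=W[M];R=cv2.minAreaRect(P[:,:2].astype(np.float32));print(n,len(P),np.round(R[0],4),np.round(R[1],4),round(R[2],2),P.mean(0).round(4));return P
sat=im.max(-1)-im.min(-1)
rect((112,214),(262,345),(H>.056)&(H<.075),"hi")
rect((112,214),(262,345),(H>.056)&(H<.075)&(sat<20),"blocktop")
rect((112,214),(262,345),(H>.022)&(H<.034)&(sat<20),"step")
rect((112,214),(262,345),(H>.010),"all")
```

```text
hi 2920 [ 0.6075 -0.2082] [0.1071 0.0708] 8.16 [nan nan nan]
blocktop 2034 [ 0.6044 -0.2079] [0.0519 0.0528] 7.1 [nan nan nan]
step 888 [ 0.6398 -0.2004] [0.024  0.0476] 3.16 [nan nan nan]
all 4566 [ 0.6086 -0.2086] [0.1074 0.0708] 7.54 [nan nan nan]
```

Run:
```python
from h import *
z=np.load("w1.npz");W=z["w"];H=W[...,2];im=z["i"].astype(int)
sat=im.max(-1)-im.min(-1)
yaw=np.radians(7.3);ax=np.array([np.cos(yaw),np.sin(yaw)]);ay=np.array([-ax[1],ax[0]])
def rep(m,n):
    M=np.zeros(H.shape,bool);M[112:214,262:345]=1;M&=m
    P=W[M];R=cv2.minAreaRect(P[:,:2].astype(np.float32))
    u,v=P[:,:2]@ax,P[:,:2]@ay
    q=lambda a:np.percentile(a,[1,2,5,50,95,98,99]).round(4)
    cu,cv_=(np.percentile(u,1.5)+np.percentile(u,98.5))/2,(np.percentile(v,1.5)+np.percentile(v,98.5))/2
    print(n,len(P),R,"\n u",q(u),"v",q(v),"ctr",(cu*ax+cv_*ay).round(4),"z",np.median(P[:,2]))
rep((H>.058)&(H<.075),"hi")
rep((H>.058)&(H<.075)&(sat<20),"blocktop")
rep((H>.022)&(H<.034)&(sat<20),"step")
z=np.load("c0.npz");W=z["tw"];H=W[...,2];im=z["ti"].astype(int);sat=im.max(-1)-im.min(-1)
def rep2(m,n):
    M=np.zeros(H.shape,bool);M[174:216,328:364]=1;M&=m
    P=W[M];print(n,len(P),cv2.minAreaRect(P[:,:2].astype(np.float32)),P.mean(0))
rep2((H>.058)&(H<.075)&(sat<25),"top: blocktop")
rep2((H>.024)&(H<.034)&(sat<25),"top: step")
```

```text
hi 2902 ((0.6183816194534302, -0.19987133145332336), (0.0857047513127327, 0.05936124920845032), 7.222815036773682) 
 u [0.5458 0.5463 0.5478 0.5774 0.6289 0.6299 0.6307] v [-0.3045 -0.3025 -0.2979 -0.2768 -0.2554 -0.2511 -0.2491] ctr [ 0.6184 -0.1999] z 0.06314394376914229
blocktop 2035 ((0.6078125238418579, -0.20145392417907715), (0.04537922516465187, 0.04322239011526108), 6.461703777313232) 
 u [0.5551 0.5554 0.5571 0.5782 0.598  0.5995 0.5997] v [-0.2981 -0.2976 -0.2964 -0.2768 -0.2573 -0.2557 -0.2554] ctr [ 0.6079 -0.2011] z 0.06285275516700678
step 913 ((0.6157481074333191, -0.19745740294456482), (0.0756792277097702, 0.04488148167729378), 0.14586025476455688) 
 u [0.5849 0.5951 0.5999 0.6103 0.621  0.622  0.622 ] v [-0.2985 -0.2984 -0.2972 -0.276  -0.2567 -0.2554 -0.2552] ctr [ 0.6366 -0.1976] z 0.02691053111531666
top: blocktop 241 ((0.6246850490570068, -0.19885963201522827), (0.08222556859254837, 0.057100340723991394), 5.256728649139404) [ 0.61087645 -0.20049652  0.06413707]
top: step 93 ((0.6214916110038757, -0.19915029406547546), (0.06844984740018845, 0.043951231986284256), 3.974473476409912) [ 0.64242404 -0.19484771  0.02826954]
```

Run:
```python
from h import *
go((.6125,-.2006,.024),-82.8)
```

```text
yaw -83.66 tilt 0.1 turn -0.86 shift mm [ 18.3  31.6 206.8] t 4.15
```

Request:
carry_out(
  series=[
    [0,0,-0.9,0,0,0,-1],
    [0,0,0,0.009,0.016,0,-1],
    [0,0,0,0.009,0.016,0.02,-1],
    [0,0,0,0,0,0.03,-1],
    [0,0,0,0,0,0.03,-1],
    [0,0,0,0,0,0.03,-1],
    [0,0,0,0,0,0,-1],
    [0,0,0,0,0,0,-1],
  ],
)

```text
time: 4.95
position: [0.613, -0.1968, 0.1216]
tool_rot: [-0.0, 0.998, 0.066, -0.0]
wrist_force: [0.3, -0.5, 0.8]
opening: 0.998
grasp_force: 0.0
```

Run:
```python
from h import *
go((.6125,-.2006,.024),-82.8)
```

```text
yaw -82.39 tilt 0.05 turn 0.41 shift mm [-1.   3.7 97.6] t 4.95
```

Request:
carry_out(
  series=[
    [0,0,0.4,0,0.003,0.02,-1],
    [0,0,0,0,0,0.025,-1],
    [0,0,0,0,0,0.02,-1],
    [0,0,0,0,0,0.017,-1],
    [0,0,0,0,0,0.012,-1],
    [0,0,0,0,0,0.003,-1],
    [0,0,0,0,0,0,-1],
    [0,0,0,0,0,0,-1],
  ],
)

```text
time: 5.75
position: [0.6139, -0.2017, 0.0252]
tool_rot: [0.0, 0.998, 0.062, 0.001]
wrist_force: [-0.0, -0.3, 0.1]
opening: 1.002
grasp_force: 0.0
```

Request:
carry_out(
  series=[
    [0,0,0,0,0,0,1],
    [0,0,0,0,0,0,1],
    [0,0,0,0,0,0,1],
    [0,0,0,0,0,0,1],
    [0,0,0,0,0,0,1],
    [0,0,0,0,0,0,1],
    [0,0,0,0,0,0,1],
    [0,0,0,0,0,0,1],
  ],
  squeeze=40,
)

```text
time: 6.55
position: [0.6135, -0.2013, 0.0248]
tool_rot: [-0.0, 0.998, 0.062, 0.0]
wrist_force: [-0.4, 0.3, 6.0]
opening: 0.512
grasp_force: 42.1
```

Request:
carry_out(
  series=[
    [0,0,0,0,0,-0.005,1],
    [0,0,0,0,0,-0.01,1],
    [0,0,0,0,0,-0.02,1],
    [0,0,0,0,0,-0.025,1],
    [0,0,0,0,0,-0.025,1],
    [0,0,0,0,0,-0.025,1],
    [0,0,0,0,0,-0.015,1],
    [0,0,0,0,0,0,1],
  ],
)

```text
time: 7.35
position: [0.6142, -0.202, 0.1514]
tool_rot: [0.001, 0.998, 0.062, 0.002]
wrist_force: [-0.3, -0.1, -4.0]
opening: 0.511
grasp_force: 41.4
```

Run:
```python
from h import *
go((.493,.0485,.149),-77.2)
```

```text
yaw -82.92 tilt 0.23 turn -5.72 shift mm [ -62.7 -271.1    2.4] t 7.35
```

Request:
carry_out(
  series=[
    [0,0,-2.9,0,0,0,1],
    [0,0,-2.9,0,0,0,1],
    [0,0,0,-0.004,-0.015,0,1],
    [0,0,0,-0.008,-0.035,0,1],
    [0,0,0,-0.01,-0.042,0,1],
    [0,0,0,-0.01,-0.042,0,1],
    [0,0,0,-0.01,-0.042,0,1],
    [0,0,0,-0.01,-0.042,0,1],
    [0,0,0,-0.008,-0.035,0,1],
    [0,0,0,-0.003,-0.018,0,1],
  ],
)

```text
time: 8.35
position: [0.4878, 0.0529, 0.1479]
tool_rot: [-0.001, 0.993, 0.114, -0.002]
wrist_force: [0.4, 0.2, -3.9]
opening: 0.511
grasp_force: 42.2
```

Request:
carry_out(
  series=[
    [0,0,0,0,0,0.01,1],
    [0,0,0,0,0,0.025,1],
    [0,0,0,0,0,0.03,1],
    [0,0,0,0,0,0.025,1],
    [0,0,0,0,0,0.015,1],
    [0,0,0,0,0,0.01,1],
    [0,0,0,0,0,0,1],
    [0,0,0,0,0,0,1],
  ],
)

```text
time: 9.15
position: [0.492, 0.0486, 0.0348]
tool_rot: [0.0, 0.994, 0.112, 0.001]
wrist_force: [0.6, -0.0, -3.7]
opening: 0.514
grasp_force: 41.9
```

Run:
```python
from h import *
go((.493,.0485,.0208),-77.2)
```

```text
yaw -77.15 tilt 0.06 turn 0.05 shift mm [ 1.   0.3 14. ] t 9.15
```

Lowering gently the last 14 mm.

Request:
carry_out(
  series=[
    [0,0,0,0,0,0.005,1],
    [0,0,0,0,0,0.004,1],
    [0,0,0,0,0,0.002,1],
    [0,0,0,0,0,0.002,1],
    [0,0,0,0,0,0.001,1],
    [0,0,0,0,0,0,1],
    [0,0,0,0,0,0,1],
  ],
)

```text
time: 9.85
position: [0.4913, 0.0489, 0.0207]
tool_rot: [-0.0, 0.994, 0.112, 0.0]
wrist_force: [-3.3, 0.9, 5.1]
opening: 0.509
grasp_force: 42.8
```

Request:
carry_out(
  series=[
    [0,0,0,0,0,0,0.3],
    [0,0,0,0,0,0,-1],
    [0,0,0,0,0,0,-1],
    [0,0,0,0,0,0,-1],
    [0,0,0,0,0,0,-1],
    [0,0,0,0,0,-0.02,-1],
    [0,0,0,0,0,-0.03,-1],
    [0,0,0,0,0,-0.04,-1],
    [0,0,0,0,0,-0.03,-1],
    [0,0,0,0,0,0,-1],
  ],
)

```text
time: 10.85
position: [0.4942, 0.0489, 0.1438]
tool_rot: [-0.001, 0.994, 0.112, 0.004]
wrist_force: [0.6, -0.8, -0.8]
opening: 0.998
grasp_force: 0.0
```

Request:
carry_out(
  series=[
    [0,0,-8.2,0,0,0,-1],
    [0,0,-8.2,0,0,0,-1],
    [0,0,-8.2,0,0,0,-1],
    [0,0,-8.2,0,0,0,-1],
    [0,0,-8.2,0,0,0,-1],
    [0,0,-8.2,0,0,0,-1],
    [0,0,-8.2,0,0,0,-1],
    [0,0,-8.2,0,0,0,-1],
    [0,0,-8.2,0,0,0,-1],
    [0,0,-8.1,0,0,0,-1],
  ],
)

```text
time: 11.85
position: [0.4908, 0.0488, 0.1394]
tool_rot: [-0.0, 0.675, 0.738, -0.0]
wrist_force: [-0.0, -0.4, 0.3]
opening: 0.999
grasp_force: 0.0
```

Request:
carry_out(
  series=[
    [0,0,-8.1,0,0,0,-1],
    [0,0,0,0,0,0,-1],
    [0,0,0,0,0,0,-1],
  ],
)

```text
time: 12.15
position: [0.491, 0.0487, 0.1397]
tool_rot: [-0.0, 0.625, 0.781, -0.0]
wrist_force: [-0.3, -0.3, -0.1]
opening: 0.997
grasp_force: 0.0
```

Run:
```python
from h import *
print(robot.state()["joint_positions"].round(2))
c=cam("wrist");W=wcloud(c);save("w2.png",c["image"]);np.savez("w2.npz",i=c["image"],w=W)
t=cam("top");T=cloud(t);np.savez("c1.npz",ti=t["image"],tw=T)
go((.492,.0489,.02),12.8)
for n,w in(("wrist",W),("top",T)):
  H=w[...,2]; near=np.hypot(w[...,0]-.5,w[...,1]-.05)<.06
  for lo,hi in((.053,.066),(.019,.03)):
    P=w[near&(H>lo)&(H<hi)]
    if len(P)>4: print(n,lo,len(P),cv2.minAreaRect(P[:,:2].astype(np.float32)),P.mean(0))
```

```text
[-0.55  0.3   0.44  2.07 -0.17  0.81  0.22]
yaw 12.76 tilt 0.03 turn -0.04 shift mm [ -0.    0.9 120. ] t 12.25
wrist 0.053 3703 ((0.4851984679698944, 0.048480741679668427), (0.046281058341264725, 0.044197775423526764), 12.539612770080566) [0.48509213 0.04964304 0.0586941 ]
wrist 0.019 1271 ((0.49605488777160645, 0.050973642617464066), (0.06737220287322998, 0.0436784103512764), 11.958372116088867) [0.51475891 0.05818465 0.0229618 ]
```

View pics/w2.png

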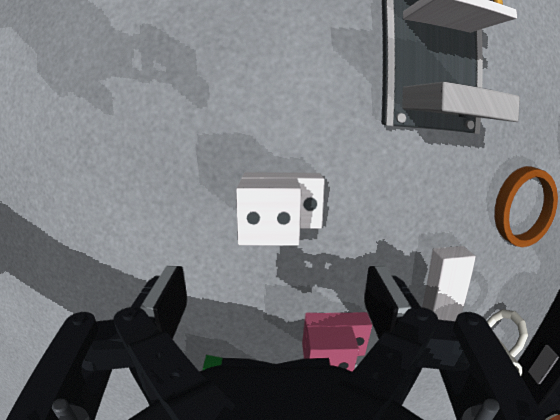

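The wrist view shows the block standing upright on the bench, its full-height top at (268,217) and its step at (312,205). The caliper is at upper right (430,70). I'll take the block by its ends.

Request:
carry_out(
  series=[
    [0,0,0,0,-0.005,0.01,-1],
    [0,0,0,0,0,0.03,-1],
    [0,0,0,0,0,0.03,-1],
    [0,0,0,0,0,0.025,-1],
    [0,0,0,0,0,0.012,-1],
    [0,0,0,0,0,0.003,-1],
    [0,0,0,0,0,0,-1],
    [0,0,0,0,0,0,-1],
  ],
)

```text
time: 13.05
position: [0.4873, 0.0478, 0.0312]
tool_rot: [0.001, 0.623, 0.782, 0.001]
wrist_force: [0.8, 0.6, 0.7]
opening: 1.001
grasp_force: 0.0
```

Request:
carry_out(
  series=[
    [0,0,0,0,0,0,1],
    [0,0,0,0,0,0,1],
    [0,0,0,0,0,0,1],
    [0,0,0,0,0,0,1],
    [0,0,0,0,0,0,1],
    [0,0,0,0,0,0,1],
    [0,0,0,0,0,0,1],
    [0,0,0,0,0,0,1],
  ],
  squeeze=40,
)

```text
time: 13.85
position: [0.4868, 0.0478, 0.0309]
tool_rot: [0.0, 0.623, 0.782, 0.0]
wrist_force: [-0.7, -0.2, 7.1]
opening: 0.531
grasp_force: 43.0
```

Run:
```python
from h import *
go((.486,.0485,.15),12.8); print(robot.state()["position"])
```

```text
yaw 12.89 tilt 0.05 turn 0.09 shift mm [   0.8   -0.7 -119.1] t 13.85
[0.48682377 0.04783933 0.03094627]
```

Request:
carry_out(
  series=[
    [0,0,0,0,0,-0.005,1],
    [0,0,0,0,0,-0.015,1],
    [0,0,0,0,0,-0.025,1],
    [0,0,0,0,0,-0.03,1],
    [0,0,0,0,0,-0.03,1],
    [0,0,0,0,0,-0.02,1],
    [0,0,0,0,0,-0.005,1],
    [0,0,0,0,0,0,1],
  ],
)

```text
time: 14.65
position: [0.4862, 0.0478, 0.1603]
tool_rot: [-0.0, 0.623, 0.782, 0.0]
wrist_force: [1.5, 0.2, -4.5]
opening: 0.532
grasp_force: 42.1
```

Run:
```python
from h import *
go((.5936,.2051,.161),12.8)
s=robot.state();print(s["wrist_force"],s["opening"])
```

```text
yaw 12.9 tilt 0.03 turn 0.1 shift mm [129.6 139.6  -0.7] t 14.65
[ 1.54119589  0.20534024 -4.51961246] 0.5320413762002999
```

Request:
carry_out(
  series=[
    [0,0,0,0.008,0.008,0,1],
    [0,0,0,0.018,0.02,0,1],
    [0,0,0,0.026,0.028,0,1],
    [0,0,0,0.026,0.028,0,1],
    [0,0,0,0.026,0.028,0,1],
    [0,0,0,0.018,0.02,0,1],
    [0,0,0,0.008,0.008,0,1],
    [0,0,0,0,0,0,1],
    [0,0,0,0,0,0,1],
    [0,0,0,0,0,0,1],
  ],
)

```text
time: 15.65
position: [0.5932, 0.2036, 0.1599]
tool_rot: [-0.0, 0.624, 0.781, -0.001]
wrist_force: [-0.7, -0.2, -2.1]
opening: 0.531
grasp_force: 42.1
```

Run:
```python
from h import *
go((.5936,.2051,.161),12.8)
c=cam("wrist");W=wcloud(c);save("w3.png",c["image"]);np.savez("w3.npz",i=c["image"],w=W)
H=W[...,2];O=np.array([.594,.2528]);yw=np.radians(12.8);ax=np.array([np.cos(yw),np.sin(yw)]);ay=np.array([-ax[1],ax[0]])
D=W[...,:2]-O;u=D@ax*1000;v=D@ay*1000
def r(m,n):
    P=W[m];q=cv2.minAreaRect(P[:,:2].astype(np.float32))
    print(n,len(P),"rect",np.round(q[1],4),round(q[2],2),"u",np.percentile(u[m],[1,50,99]).round(1),"v",np.percentile(v[m],[1,50,99]).round(1),"z",np.median(P[:,2]).round(4))
near=(abs(u)<60)
r(near&(H>.08)&(H<.092)&(v<-50)&(v>-120),"fixed")
r(near&(H>.08)&(H<.092)&(v>-40)&(v<50),"moving")
r(near&(H>.175)&(H<.20)&(abs(v+45)<50),"block top")
r(near&(H>.066)&(H<.079)&(v>50)&(v<90),"grip")
```

```text
yaw 12.75 tilt 0.11 turn -0.05 shift mm [ 1.4  0.7 -1.1] t 15.65Traceback (most recent call last):
  File "<stdin>", line 10, in <module>
  File "<stdin>", line 8, in r
    return _quantile_unchecked(
        a, q, axis, out, overwrite_input, method, keepdims, weights)
    return _ureduce(a,
                    func=_quantile_ureduce_func,
    ...<5 lines>...
                    overwrite_input=overwrite_input,
                    method=method)
    r = func(a, **kwargs)
    result = _quantile(arr,
                       quantiles=q,
    ...<2 lines>...
                       out=out,
                       weights=wgt)
    slices_having_nans = np.isnan(arr[-1, ...])
                                  ~~~^^^^^^^^^
IndexError: index -1 is out of bounds for axis 0 with size 0
```

View pics/w3.png

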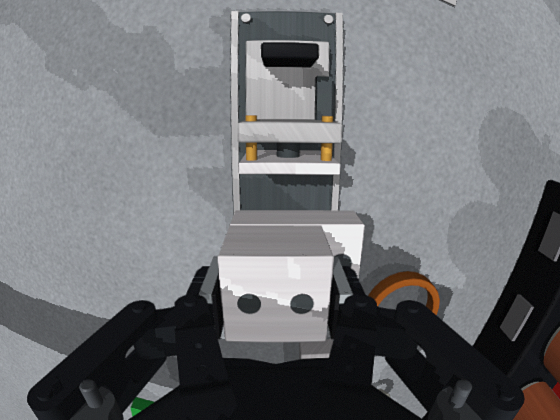

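The block is held by its ends, with its top at (277,300). Ahead of it are the anvil (289,168), jaw plate (290,131) and grip (290,52). The fixed jaw is hidden behind the block.

Run:
```python
from h import *
W=np.load("w3.npz")["w"];c=np.load("c1.npz");T=c["tw"]
def ana(W,src):
  H=W[...,2];O=np.array([.594,.2528]);yw=np.radians(12.8);ax=np.array([np.cos(yw),np.sin(yw)]);ay=np.array([-ax[1],ax[0]])
  D=W[...,:2]-O;u=D@ax*1000;v=D@ay*1000
  def r(m,n):
    if m.sum()<20: print(src,n,m.sum());return
    P=W[m];q=cv2.minAreaRect(P[:,:2].astype(np.float32))
    print(src,n,len(P),"rect",np.round(q[1],4),round(q[2],2),"u",np.percentile(u[m],[1,50,99]).round(1),"v",np.percentile(v[m],[1,50,99]).round(1),"z",np.median(P[:,2]).round(4))
  near=(abs(u)<60); top=(H>.08)&(H<.092)
  r(near&top&(v<-60)&(v>-120),"fixed")
  r(near&top&(v>-40)&(v<-4),"anvil top")
  r(near&top&(v>-4)&(v<50),"plate")
  r(near&(H>.13)&(H<.162)&(abs(v+45)<80)&(u>5),"step?")
  r(near&(H>.16)&(H<.21)&(abs(v+45)<50),"block top")
  r(near&(H>.066)&(H<.08)&(v>50)&(v<90),"grip")
ana(W,"wrist");ana(T,"top")
```

```text
wrist fixed 0
wrist anvil top 1241 rect [0.07   0.0087] 12.84 u [-36.4  -2.9  31.1] v [-14.7 -10.3  -6.5] z 0.0828
wrist plate 2112 rect [0.0702 0.0138] 13.16 u [-36.5  -2.5  31.3] v [ 7.9 14.7 21.3] z 0.0848
wrist step? 2150 rect [0.0281 0.0314] 12.42 u [ 5.5 22.4 32.4] v [-51.4 -29.6 -25.1] z 0.1513
wrist block top 16048 rect [0.1017 0.0456] 11.84 u [-52.  -12.2  29.5] v [-68.  -38.1 -25. ] z 0.1877
wrist grip 1004 rect [0.0393 0.012 ] 12.83 u [-21.9  -2.2  17. ] v [65.4 70.6 76.7] z 0.0746
top fixed 168 rect [0.0693 0.0205] 12.51 u [-34.1   0.   34.2] v [-95.1 -85.1 -75.1] z 0.086
top anvil top 67 rect [0.0693 0.0075] 13.11 u [-33.7  -0.7  35. ] v [-15.4 -11.6  -7.9] z 0.0845
top plate 122 rect [0.0696 0.0145] 13.11 u [-34.1   0.5  34.6] v [ 6.8 13.4 20.9] z 0.0858
top step? 0
top block top 0
top grip 65 rect [0.0394 0.0129] 12.76 u [-19.3  -1.1  19.9] v [64.2 68.9 77. ] z 0.075
```

Request:
carry_out(
  series=[
    [0,0,0,0.0024,0,0.005,1],
    [0,0,0,0,0,0.015,1],
    [0,0,0,0,0,0.02,1],
    [0,0,0,0,0,0.02,1],
    [0,0,0,0,0,0.02,1],
    [0,0,0,0,0,0.015,1],
    [0,0,0,0,0,0.008,1],
    [0,0,0,0,0,0.003,1],
    [0,0,0,0,0,0,1],
    [0,0,0,0,0,0,1],
  ],
)

```text
time: 16.7
position: [0.5941, 0.2082, 0.0551]
tool_rot: [0.0, 0.623, 0.782, 0.001]
wrist_force: [-0.3, 0.7, -3.9]
opening: 0.531
grasp_force: 42.1
```

Run:
```python
from h import *
ax=np.array([.9751,.2215]);ay=np.array([-.2215,.9751])
for i in range(3):
  s=robot.state()
p=s["position"];d=p[:2]-[.594,.2528]
print("uv",(d@ax*1000).round(1),(d@ay*1000).round(1),p[2],s["wrist_force"]);go((*p[:2],.0429),12.8)
```

```text
uv -9.8 -43.5 0.05509326860705231 [-0.34392809  0.72392511 -3.88269479]
yaw 12.88 tilt 0.1 turn 0.08 shift mm [ 0.   0.  12.2] t 16.7
```

Request:
carry_out(
  series=[
    [0,0,0,-0.0015,-0.001,0.002,1],
    [0,0,0,0,0,0.003,1],
    [0,0,0,0,0,0.003,1],
    [0,0,0,0,0,0.002,1],
    [0,0,0,0,0,0.001,1],
    [0,0,0,0,0,0.001,1],
    [0,0,0,0,0,0,1],
    [0,0,0,0,0,0,1],
  ],
)

```text
time: 17.5
position: [0.5926, 0.2063, 0.043]
tool_rot: [-0.0, 0.623, 0.782, 0.0]
wrist_force: [-4.4, -1.4, 6.0]
opening: 0.532
grasp_force: 43.2
```

Request:
carry_out(
  series=[
    [0,0,0,0,0,0,0.3],
    [0,0,0,0,0,0,-0.4],
    [0,0,0,0,0,0,-0.8],
    [0,0,0,0,0,0,-0.8],
    [0,0,0,0,0,-0.01,-0.8],
    [0,0,0,0,0,-0.02,-0.8],
    [0,0,0,0,0,-0.03,-0.8],
    [0,0,0,0,0,-0.04,-0.8],
    [0,0,0,0,0,-0.03,-0.8],
    [0,0,0,0,0,0,-0.8],
  ],
)

```text
time: 18.5
position: [0.5961, 0.2069, 0.1782]
tool_rot: [0.002, 0.623, 0.782, 0.005]
wrist_force: [1.3, 0.3, 0.0]
opening: 0.9
grasp_force: 0.0
```

```bash
cat > ana.py <<'E'
from h import *
def ana(W,src):
  H=W[...,2];O=np.array([.594,.2528]);yw=np.radians(12.8);ax=np.array([np.cos(yw),np.sin(yw)]);ay=np.array([-ax[1],ax[0]])
  D=W[...,:2]-O;u=D@ax*1000;v=D@ay*1000
  def r(m,n):
    if m.sum()<20: print(src,n,m.sum());return
    P=W[m];q=cv2.minAreaRect(P[:,:2].astype(np.float32))
    print(src,n,len(P),"rect",np.round(q[1],4),round(q[2],2),"u",np.percentile(u[m],[1,50,99]).round(1),"v",np.percentile(v[m],[1,50,99]).round(1),"z",np.median(P[:,2]).round(4))
  near=(abs(u)<60); top=(H>.081)&(H<.092)
  r(near&top&(v<-60)&(v>-120),"fixed")
  r(near&top&(v>-40)&(v<-1),"anvil top")
  r(near&top&(v>-1)&(v<50),"plate")
  r(near&(H>.064)&(H<.078)&(v>-80)&(v<-15),"block top")
  r(near&(H>.03)&(H<.042)&(v>-80)&(v<-15)&(u>5),"step")
  r(near&(H>.066)&(H<.08)&(v>50)&(v<90),"grip")
E
python3 - <<'E'
from ana import *
c=cam("wrist");W=wcloud(c);save("w4.png",c["image"]);ana(W,"wrist")
go((.594-.2215*.0707,.2528+.9751*.0707,.2),-77.2); print(robot.state()["joint_positions"].round(2))
E
```

```text
wrist fixed 1996 rect [0.0698 0.0214] 11.62 u [-37.1  -3.6  31. ] v [-93.4 -82.9 -74. ] z 0.0847
wrist anvil top 1015 rect [0.0695 0.0086] 12.82 u [-36.8  -1.9  31.2] v [-14.8 -10.5  -6.5] z 0.0828
wrist plate 1849 rect [0.0691 0.0145] 12.09 u [-36.1  -2.1  31.3] v [ 7.7 14.7 21.7] z 0.0848
wrist block top 3586 rect [0.0688 0.053 ] 12.74 u [-34.7 -10.8  26.8] v [-74.7 -46.6 -22.4] z 0.0708
wrist step 962 rect [0.0203 0.05  ] 13.27 u [14.  23.1 32.2] v [-74.5 -46.2 -25. ] z 0.0349
wrist grip 874 rect [0.0403 0.0123] 12.05 u [-21.9  -2.6  17.4] v [65.5 70.8 77.1] z 0.0746
yaw 12.88 tilt 0.35 turn 90.08 shift mm [   9.8 -115.8  -24.6] t 18.55
[-0.7   0.46  0.41  1.73 -0.22  0.99  0.01]
```

View pics/w4.png

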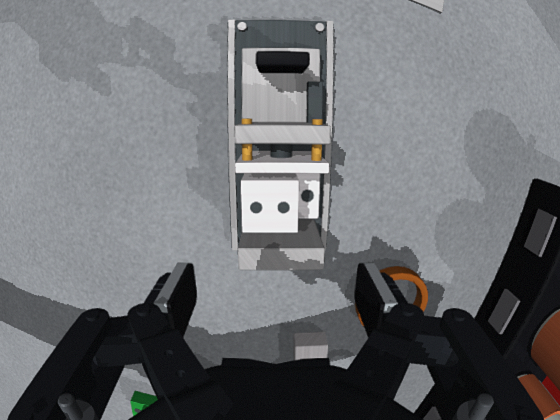

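The block stands on the bed between the jaws, parallel to them and centred: its top at (270,206), anvil at (281,167), fixed jaw at (282,258). The gap looks clear on both sides. Next is the grip at (282,62).

Request:
carry_out(
  series=[
    [0,0,8.2,0,0,0,-0.5],
    [0,0,8.2,0,0,0,0.05],
    [0,0,8.2,0,0,0,0.05],
    [0,0,8.2,0,0,0,0.05],
    [0,0,8.2,0,0,0,0.05],
    [0,0,8.2,0,0,0,0.05],
    [0,0,8.2,0,0,0,0.05],
    [0,0,8.2,0,0,0,0.05],
    [0,0,8.2,0,0,0,0.05],
    [0,0,8.2,0,0,0,0.05],
  ],
)

```text
time: 19.55
position: [0.5919, 0.2061, 0.1711]
tool_rot: [0.0, 0.984, 0.178, -0.001]
wrist_force: [0.4, 0.3, -1.6]
opening: 0.476
grasp_force: 0.0
```

Request:
carry_out(
  series=[
    [0,0,8,0,0,0,0.05],
    [0,0,0,0.001,-0.01,0,0.05],
    [0,0,0,0.002,-0.025,0,0.05],
    [0,0,0,0.002,-0.03,0,0.05],
    [0,0,0,0.002,-0.03,0,0.05],
    [0,0,0,0.001,-0.015,0,0.05],
    [0,0,0,0,-0.005,0,0.05],
    [0,0,0,0,0,0,0.05],
    [0,0,0,0,0,0,0.05],
  ],
)

```text
time: 20.45
position: [0.5754, 0.3181, 0.1724]
tool_rot: [0.001, 0.994, 0.111, 0.0]
wrist_force: [0.4, -1.3, -1.0]
opening: 0.477
grasp_force: 0.0
```

Run:
```python
from h import *
u,v=-.001,.070
go((.594+.9751*u-.2215*v,.2528+.2215*u+.9751*v,.045),-77.2); s=robot.state();print(s["joint_positions"].round(2),s["opening"])
```

```text
yaw -77.23 tilt 0.06 turn -0.03 shift mm [  2.7  -2.2 127.4] t 20.45
[-1.1   0.6   0.79  1.67 -0.47  1.07 -1.51] 0.4768949481111671
```

Request:
carry_out(
  series=[
    [0,0,0,0.002,-0.002,0.01,0.05],
    [0,0,0,0,0,0.025,0.05],
    [0,0,0,0,0,0.025,0.05],
    [0,0,0,0,0,0.025,0.05],
    [0,0,0,0,0,0.022,0.05],
    [0,0,0,0,0,0.015,0.05],
    [0,0,0,0,0,0.005,0.05],
    [0,0,0,0,0,0,0.05],
    [0,0,0,0,0,0,0.05],
  ],
)

```text
time: 21.35
position: [0.5773, 0.3226, 0.0463]
tool_rot: [-0.0, 0.994, 0.112, 0.001]
wrist_force: [0.2, 0.2, -0.3]
opening: 0.471
grasp_force: 0.0
```

Request:
carry_out(
  series=[
    [0,0,0,0,0,0,0.4],
    [0,0,0,0,0,0,0.6],
    [0,0,0,0,0,0,1],
    [0,0,0,0,0,0,1],
    [0,0,0,0,0,0,1],
    [0,0,0,0,0,0,1],
    [0,0,0,0,0,0,1],
    [0,0,0,0,0,0,1],
  ],
  squeeze=40,
)

```text
time: 22.15
position: [0.577, 0.3224, 0.0463]
tool_rot: [-0.0, 0.994, 0.112, 0.0]
wrist_force: [-0.7, -1.2, 5.4]
opening: 0.133
grasp_force: 40.7
```

```bash
cat > st.py <<'E'
from ana import *
ay=np.array([-.2215,.9751]);P=[];F=[]
for i in range(1):
  s=robot.state();p=s["position"]
  print("v mm",((p[:2]-[.594,.2528])@ay*1000).round(2),"Fv",(s["wrist_force"][:2]@ay).round(2),"F",s["wrist_force"].round(1),"op",s["opening"]*85,"t",s["time"])
E
cat > stc.py <<'E'
from st import *
ana(wcloud(cam("wrist")),"wrist");ana(cloud(cam("top")),"top")
E
python3 stc.py
```

```text
v mm 71.67 Fv -1.01 F [-0.7 -1.2  5.4] op 11.282609795804152 t 22.15
wrist fixed 1047 rect [0.0517 0.0212] 18.74 u [-36.7 -19.8   9.1] v [-92.4 -76.9 -73.1] z 0.0844
wrist anvil top 1702 rect [0.0587 0.0092] 12.48 u [-23.    8.3  32.3] v [-14.   -9.3  -5.6] z 0.0827
wrist plate 3094 rect [0.0439 0.0497] 55.93 u [-22.8  14.8  32.6] v [ 8.2 16.3 48.9] z 0.0847
wrist block top 6339 rect [0.0709 0.0556] 10.02 u [-34.9  -6.1  30.4] v [-75.9 -52.5 -23.9] z 0.0708
wrist step 2237 rect [0.0263 0.0574] 4.15 u [ 8.  24.8 33.2] v [-76.1 -54.2 -22.9] z 0.0349
wrist grip 3327 rect [0.0351 0.037 ] 62.26 u [-20.7   5.6  17.9] v [53.7 71.9 88.8] z 0.0745
top fixed 164 rect [0.0701 0.0205] 12.51 u [-34.3   0.2  34.2] v [-95.1 -85.1 -75. ] z 0.086
top anvil top 65 rect [0.0691 0.0087] 13.3 u [-33.7   2.8  33.8] v [-15.3 -11.4  -6.9] z 0.0845
top plate 113 rect [0.0697 0.0146] 11.91 u [-34.   -1.7  35.2] v [ 7.  13.3 20.6] z 0.0859
top block top 243 rect [0.0488 0.0631] 12.65 u [-32.1  -9.4  13.5] v [-67.6 -46.5 -23.8] z 0.0722
top step 87 rect [0.0249 0.0527] 11.03 u [12.3 27.7 36.2] v [-67.4 -45.5 -15.1] z 0.0361
top grip 13
```

Request:
carry_out(
  series=[
    [0,0,0,0,0.002,0,1],
    [0,0,0,0,0.002,0,1],
    [0,0,0,0,0.002,0,1],
    [0,0,0,0,0.002,0,1],
    [0,0,0,0,0.002,0,1],
    [0,0,0,0,0.002,0,1],
    [0,0,0,0,0,0,1],
    [0,0,0,0,0,0,1],
  ],
  squeeze=60,
)

```text
time: 23.05
position: [0.5779, 0.3183, 0.0464]
tool_rot: [-0.005, 0.993, 0.114, 0.0]
wrist_force: [-3.5, 10.2, 6.7]
opening: 0.13
grasp_force: 61.4
```

```bash
python3 stc.py
```

```text
v mm 67.41 Fv 10.69 F [-3.5 10.2  6.7] op 11.029123866349943 t 23.05
wrist fixed 1343 rect [0.0578 0.0228] 12.69 u [-37.  -16.9  15.4] v [-93.  -77.3 -73.1] z 0.0845
wrist anvil top 1713 rect [0.0581 0.0096] 12.8 u [-22.6   8.6  32.2] v [-18.3 -13.6  -9.7] z 0.0827
wrist plate 3176 rect [0.0504 0.0494] 56.36 u [-22.4  14.4  32.5] v [ 4.  12.2 48.7] z 0.0848
wrist block top 6190 rect [0.0712 0.0649] 9.38 u [-34.9  -5.2  32.2] v [-76.  -55.2 -27.3] z 0.0708
wrist step 2126 rect [0.0265 0.0642] 4.58 u [ 7.8 25.4 33.1] v [-76.4 -56.  -16.9] z 0.0349
wrist grip 3228 rect [0.0365 0.0355] 52.28 u [-20.5   5.6  17.9] v [51.1 67.5 85.4] z 0.0745
top fixed 163 rect [0.0696 0.0204] 12.52 u [-33.7   0.3  34.1] v [-95.3 -85.3 -75.2] z 0.0862
top anvil top 62 rect [0.0693 0.0085] 13.02 u [-34.1  -1.5  34.5] v [-19.8 -15.8 -11.4] z 0.0841
top plate 110 rect [0.0694 0.0445] 13.2 u [-33.6  -3.8  35.2] v [ 2.7  8.8 42.4] z 0.0864
top block top 261 rect [0.0661 0.0601] 12.16 u [-32.8  -9.   24.6] v [-67.8 -44.5 -18.7] z 0.0718
top step 87 rect [0.022  0.0515] 1.11 u [14.5 27.3 36.2] v [-67.  -44.7 -19.1] z 0.0357
top grip 10
```

Request:
carry_out(
  series=[
    [0,0,0,0,0.002,0,1],
    [0,0,0,0,0.002,0,1],
    [0,0,0,0,0.002,0,1],
    [0,0,0,0,0.002,0,1],
    [0,0,0,0,0.001,0,1],
    [0,0,0,0,0.001,0,1],
    [0,0,0,0,0,0,1],
    [0,0,0,0,0,0,1],
    [0,0,0,0,0,0,1],
  ],
)

```text
time: 24.05
position: [0.5797, 0.31, 0.0463]
tool_rot: [-0.006, 0.993, 0.114, -0.0]
wrist_force: [-4.3, 13.5, 6.4]
opening: 0.129
grasp_force: 61.6
```

```bash
python3 stc.py
```

```text
v mm 58.96 Fv 14.15 F [-4.3 13.5  6.4] op 10.938325157945291 t 24.05
wrist fixed 2139 rect [0.0715 0.0229] 16.14 u [-36.5  -8.3  29.8] v [-93.3 -78.1 -73. ] z 0.0845
wrist anvil top 2385 rect [0.0567 0.0249] 12.81 u [-20.8  10.7  32.4] v [-24.8 -18.4  -1.1] z 0.083
wrist plate 2788 rect [0.0566 0.0513] 63.44 u [-22.9  12.   32.6] v [-0.8  6.3 49.2] z 0.0848
wrist block top 7605 rect [0.0711 0.0645] 9.87 u [-34.5  -2.1  32.3] v [-76.  -51.1 -16.3] z 0.0709
wrist step 2190 rect [0.0256 0.0625] 4.99 u [ 8.5 26.4 33.1] v [-76.4 -57.3 -16.7] z 0.035
wrist grip 2962 rect [0.039  0.0277] 40.24 u [-20.6   5.5  17.9] v [50.8 59.8 77.2] z 0.0746
top fixed 167 rect [0.0703 0.0207] 12.64 u [-34.1  -0.5  34. ] v [-95.3 -85.4 -74.9] z 0.0857
top anvil top 106 rect [0.0671 0.0248] 12.55 u [-32.7   0.2  33.4] v [-26.  -19.   -1.4] z 0.0852
top plate 63 rect [0.0483 0.0599] 71.33 u [-33.6  -6.5  34.6] v [-0.8  3.  39.9] z 0.0859
top block top 255 rect [0.0714 0.0597] 15.28 u [-34.3  -9.   23.2] v [-69.9 -46.9 -19.9] z 0.0721
top step 78 rect [0.0187 0.0429] 11.9 u [18.9 27.2 35.8] v [-68.8 -48.5 -25.9] z 0.0364
top grip 8
```

Request:
carry_out(
  series=[
    [0,0,0,0,0.001,0,1],
    [0,0,0,0,0.001,0,1],
    [0,0,0,0,0.001,0,1],
    [0,0,0,0,0.001,0,1],
    [0,0,0,0,0.001,0,1],
    [0,0,0,0,0.001,0,1],
    [0,0,0,0,0,0,1],
    [0,0,0,0,0,0,1],
    [0,0,0,0,0,0,1],
  ],
)

```text
time: 25.05
position: [0.581, 0.3042, 0.0463]
tool_rot: [-0.006, 0.993, 0.115, -0.0]
wrist_force: [-3.8, 13.3, 7.9]
opening: 0.131
grasp_force: 61.7
```

```bash
cat > ed.py <<'E'
from st import *
def edges(W,src):
  H=W[...,2];ax=np.array([.9751,.2215]);D=W[...,:2]-[.594,.2528];u=D@ax*1000;v=D@ay*1000
  m=(H>.0805)&(H<.093)&(abs(u)<33)&(v<30)
  h,b=np.histogram(v[m],np.arange(-100,30,1.))
  # runs of occupied 1-mm bins
  o=h>0.3*np.percentile(h[h>0],80); e=np.flatnonzero(np.diff(np.r_[0,o,0].astype(int))).reshape(-1,2)
  print(src,[(float(b[i]),float(b[j])) for i,j in e])
  for n,lo,hi in(("blk",.066,.077),):
    k=(H>lo)&(H<hi)&(u>-25)&(u<8)&(v<-15)&(v>-85)
    h,b=np.histogram(v[k],np.arange(-85,-15,1.));o=h>0.5*np.percentile(h[h>0],80)
    e=np.flatnonzero(np.diff(np.r_[0,o,0].astype(int))).reshape(-1,2);print("  ",n,[(float(b[i]),float(b[j])) for i,j in e])
c=cam("wrist");edges(wcloud(c),"wrist");save("wl.png",c["image"])
c=cam("top");edges(cloud(c),"top")
E
python3 ed.py
```

```text
v mm 53.03 Fv 13.85 F [-3.8 13.3  7.9] op 11.129230409590612 t 25.05
wrist [(-91.0, -73.0), (-30.0, -22.0), (-11.0, 4.0)]
   blk [(-76.0, -39.0), (-24.0, -21.0)]
top [(-96.0, -75.0), (-32.0, -23.0), (-12.0, 3.0)]
   blk [(-73.0, -71.0), (-70.0, -61.0), (-60.0, -48.0), (-47.0, -46.0), (-45.0, -44.0), (-43.0, -35.0), (-34.0, -31.0)]
```

Request:
carry_out(
  series=[
    [0,0,0,0,0.001,0,1],
    [0,0,0,0,0.001,0,1],
    [0,0,0,0,0.001,0,1],
    [0,0,0,0,0.001,0,1],
    [0,0,0,0,0,0,1],
    [0,0,0,0,0,0,1],
    [0,0,0,0,0,0,1],
  ],
)

```text
time: 25.85
position: [0.5816, 0.3018, 0.0464]
tool_rot: [-0.006, 0.993, 0.115, -0.0]
wrist_force: [-5.5, 14.5, 7.9]
opening: 0.131
grasp_force: 62.1
```

```bash
python3 ed.py
```

```text
v mm 50.52 Fv 15.39 F [-5.5 14.5  7.9] op 11.142062726790758 t 25.85
wrist [(-93.0, -73.0), (-30.0, -22.0), (-13.0, 1.0)]
   blk [(-76.0, -39.0), (-24.0, -22.0)]
top [(-96.0, -75.0), (-32.0, -23.0), (-14.0, -2.0), (-1.0, 0.0)]
   blk [(-72.0, -64.0), (-63.0, -49.0), (-48.0, -47.0), (-46.0, -31.0)]
```

Request:
carry_out(
  series=[
    [0,0,0,0,0.0008,0,1],
    [0,0,0,0,0,0,1],
    [0,0,0,0,0,0,1],
    [0,0,0,0,-0.002,0,1],
    [0,0,0,0,-0.003,0,1],
    [0,0,0,0,-0.003,0,1],
    [0,0,0,0,-0.002,0,1],
    [0,0,0,0,0,0,1],
    [0,0,0,0,0,0,1],
  ],
)

```text
time: 26.85
position: [0.5817, 0.3014, 0.0463]
tool_rot: [-0.001, 0.994, 0.112, 0.0]
wrist_force: [-1.3, 0.9, 5.6]
opening: 0.137
grasp_force: 61.4
```

```bash
python3 ed.py
```

```text
v mm 50.11 Fv 1.15 F [-1.3  0.9  5.6] op 11.644432842754165 t 26.85
wrist [(-93.0, -73.0), (-30.0, -22.0), (-14.0, 1.0)]
   blk [(-76.0, -39.0), (-23.0, -22.0)]
top [(-96.0, -75.0), (-32.0, -23.0), (-15.0, -1.0)]
   blk [(-73.0, -70.0), (-69.0, -65.0), (-64.0, -62.0), (-61.0, -48.0), (-47.0, -41.0), (-40.0, -35.0), (-34.0, -31.0)]
```

Request:
carry_out(
  series=[
    [0,0,0,0,0,0,0.5],
    [0,0,0,0,0,0,0.2],
    [0,0,0,0,0,0,0.1],
    [0,0,0,0,0,0,0.1],
    [0,0,0,0,0,-0.01,0.1],
    [0,0,0,0,0,-0.02,0.1],
    [0,0,0,0,0,-0.03,0.1],
    [0,0,0,0,0,-0.04,0.1],
    [0,0,0,0,0,-0.04,0.1],
    [0,0,0,0,0,-0.02,0.1],
  ],
)

```text
time: 27.95
position: [0.5833, 0.3003, 0.21]
tool_rot: [-0.001, 0.994, 0.112, 0.003]
wrist_force: [0.5, 0.3, 0.5]
opening: 0.451
grasp_force: 0.0
```

Request:
carry_out(
  series=[
    [0,0,0,0,-0.02,-0.01,0.1],
    [0,0,0,0,-0.03,0,0.1],
    [0,0,0,0,-0.02,0,0.1],
    [0,0,0,0,0,0,0.1],
    [0,0,0,0,0,0,0.1],
  ],
)

```text
time: 28.45
position: [0.5656, 0.3683, 0.2149]
tool_rot: [0.001, 0.994, 0.113, -0.0]
wrist_force: [-0.8, -1.0, 0.6]
opening: 0.452
grasp_force: 0.0
```

Run:
```python
from ed import *
t=cam("top");w=cam("wrist")
A=cv2.resize(t["image"][165:235,145:250],None,fx=3.7,fy=3.7,interpolation=cv2.INTER_CUBIC)
o=np.zeros((590,800,3),np.uint8);o[:259,:389]=A[:259,:389]
o[:315,395:]=cv2.resize(w["image"],(405,315),interpolation=cv2.INTER_AREA)[:, :405]
o[320:590,:360]=cv2.resize(t["image"],(360,270),interpolation=cv2.INTER_AREA)
s=cam("side")["image"];o[320:590,395:755]=cv2.resize(s[150:285,210:390],(360,270),interpolation=cv2.INTER_CUBIC)
save("fin.png",o)
```

```text
v mm 118.9 Fv -0.76 F [-0.8 -1.   0.6] op 38.381231799621645 t 28.45
wrist [(-94.0, -73.0), (-30.0, -22.0), (-13.0, 1.0)]
   blk [(-76.0, -37.0), (-24.0, -21.0)]
top [(-96.0, -75.0), (-32.0, -24.0), (-15.0, 0.0)]
   blk [(-73.0, -64.0), (-63.0, -47.0), (-46.0, -45.0), (-44.0, -37.0), (-36.0, -30.0)]Traceback (most recent call last):
  File "<stdin>", line 4, in <module>
ValueError: could not broadcast input array from shape (259,388,3) into shape (259,389,3)
```

Run:
```python
from h import *
t=cam("top");s=cam("side")["image"]
o=np.zeros((600,800,3),np.uint8)
o[:260,:390]=cv2.resize(t["image"][165:235,145:250],(390,260),interpolation=cv2.INTER_CUBIC)
o[:300,395:795]=cv2.resize(cam("wrist")["image"],(400,300),interpolation=cv2.INTER_AREA)
o[310:580,:360]=cv2.resize(t["image"],(360,270),interpolation=cv2.INTER_AREA)
o[310:580,395:755]=cv2.resize(s[150:285,210:390],(360,270),interpolation=cv2.INTER_CUBIC)
save("fin.png",o)
```

```text
(no output)
```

View pics/fin.png

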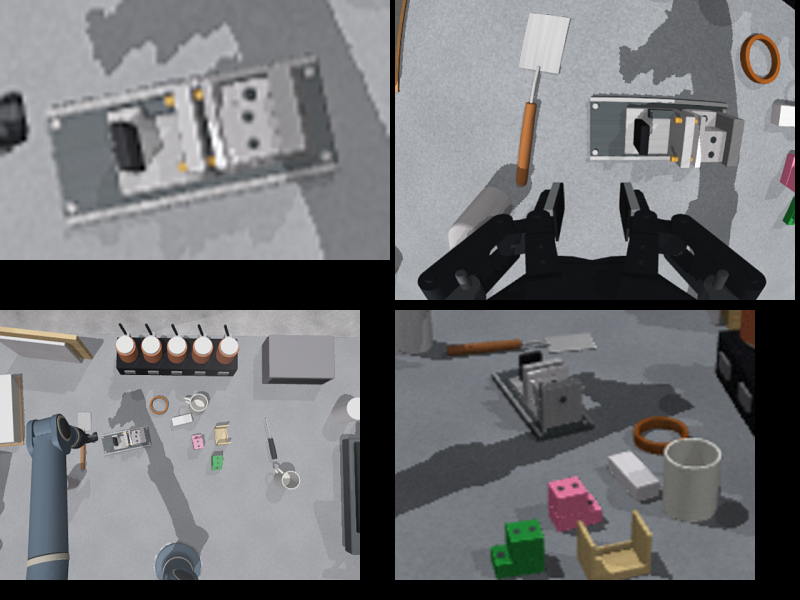

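The pictures show the block clamped between the fixed jaw and the anvil (about (250,115) in the top-left panel). The anvil gap is about 8 mm, so it is pressed in about 6 mm. The cradle is empty, the other things have not moved, and the arm is clear.

```bash
python3 -c "
from workcell import robot
print(robot.hand_in())"
```

```text
the job is handed in; nothing more can be done
None
```

The block is clamped in the caliper against the fixed jaw, with the anvil pressed in about 6 mm by camera measurement; I handed the job in at about 29 s, with the other things on the bench looking unmoved in the final pictures.

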